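# Put the turning accessories away in the lathe caddy

### The job

Put the good lathe accessories away in the plywood caddy: both unmarked centres into the blue-lined insert, each lying lengthwise in its own lane (the bigger live centre in the left lane as the robot sees it, the smaller spur centre in the right one), the unmarked steel faceplate flat in the round recess of the green-lined insert, hub up, and the T-handled chuck key lying flat inside the yellow-lined insert. The two centres with a red paint band are worn out: leave them where they lie.

Things in the scene. Friction and masses are not known exactly. Their poses are not given: they have to be found in the camera images.
- live_centre: Grey steel live (revolving) centre without paint, lying on its side, 126 long, 340 g: thick round body 40 in diameter, point at one end, slim taper shank at the other. Origin: underside at mid-length; y along its axis (20 above origin), point at y = -63, thick body y = -29 to -3, shank end (11 thick) at y = +63. Balances near y = 0; grasp across the thick body near y = -10.
- spur_centre: Grey steel spur (drive) centre without paint, lying on its side, 88 long, 220 g: pronged head 28 in diameter, taper shank. Origin: underside at mid-length; y along its axis, head y = -32 to -16 (its axis 15 above the origin), centre pin end y = -44, shank end (11 thick) y = +44. Grasp across the head near y = -20.
- faceplate: Grey steel faceplate: disc 80 in diameter and 16 thick with a round hub on top, 44 in diameter, top of the hub 36 above the underside; 620 g. Origin: centre of the underside, z up through the hub. Grasp across the hub.
- chuck_key: Grey steel T-handled chuck key lying flat, 80 x 90 x 12, 140 g. Origin: underside, centre of its outline; the shaft (12 thick) runs along x from the crossbar to x = +40 at y = 0, the crossbar (11 thick) lies along y from -45 to +45 at x = -35. Grasp across the shaft, about x = -10.
- marked_live_centre: Look-alike to leave alone: the same live centre (same size and axes as live_centre) with a broad red paint band round its thick body.
- marked_spur_centre: Look-alike to leave alone: the same spur centre (same size and axes as spur_centre) with a red paint band round its head.
- centres_insert: Pale wooden insert with a blue floor in the caddy, 148 x 120 x 10. Origin: centre of the underside, axes as the caddy's, z up. Two lanes, 142 long along x, parted by a low wall: one 56 wide centred at y = +29 for the live centre, one 55 wide centred at y = -29.5 for the spur centre. Lane floors are 3 above the origin, all walls end 10 above it.
- round_insert: Pale wooden insert with a green floor in the caddy, 148 x 120 x 10. Origin: centre of the underside, axes as the caddy's, z up. One round recess in its middle, 100 in diameter, floor 3 above the origin, for the faceplate.
- key_insert: Pale wooden insert with a yellow floor in the caddy, 148 x 120 x 10. Origin: centre of the underside, axes as the caddy's, z up. One plain pocket 142 (x) by 114 (y), floor 3 above the origin, walls 10 high and 3 thick, for the chuck key, which fits flat with its shaft roughly along the insert's x, either way round.
- caddy: Shallow plywood caddy lying fixed across the lathe bed, 164 (x) by 378 (y), walls 14 high. Origin: centre of its underside. On its floor, 6 above the bed, stand three fixed inserts side by side in a row along y, each 148 (x) by 120 (y) and 10 high, 122 apart; which stands where changes. A lamp hangs 620 above the back of the bed: travel low.

How it is judged:
By the outcome, as a careful person would: the job done as asked, in the order asked, and still so for the second after the job is handed in, with the robot touching nothing.
It also fails if it takes over 88 s, if anything falls off the work surface, if the arm or the gripper's body presses on something with over 40 N, if the wrist force passes 120 N, or if a joint passes its speed limit or range.

### The arm

A 6-joint arm with a two-finger parallel gripper is mounted at the origin on a cart in front of the work surface, level with it; the furniture and walls round the work are solid. World frame = base frame: x ahead of the robot, y to its left, z up, the work surface at z = 0. Lengths are in m, angles in degrees, forces in N, time in s.
With the tool pointing down it reaches from about 0.35 to 0.875 m from the base axis. Payload 4.2 kg.
Tool frame: the origin (TCP) lies on the front face of the gripper's body, between the roots of the fingers; the fingertips stand finger_overhang ahead of it and the grasp point (between the pads) lies 51 mm ahead of it (finger_overhang is the distance from the TCP to the fingertips, in m); z points along the fingers, y is the line along which they close (so a half turn about z gives the same grasp; the last joint's range is limited). The gripper opens to 87 mm and grips with 3 to 60 N. Pads are 19 mm wide; open, the fingers measure 117 mm over their backs; the gripper's body (75 mm by 190 mm) begins 51 mm behind the grasp point.
Start: joints at [-61.902, 22.042, 0.453, 0, -68.411, -14.817], TCP at [0.144, -0.608, 0.292] pointing down, gripper open.
Joint ranges: [-179.83, 179.83], [-69.29, 118.12], [-61.27, 80.66], [-181.25, 117.63], [-171.15, -9.14], [-177.46, 177.46]. Speed limits (degrees/s): [159.86, 159.86, 180, 180, 180, 180].

### API

Orientations are given as a 3x3 rotation matrix whose columns are the frame's x, y, z axes.
In Python, from station import sense, capture, camera_model, finish_job, finger_overhang gives the robot as it stands. The module is installed in compiled form; this text tells all that it offers.
- The arm moves only by the tool jog_arm, never from a script. Its argument "rows" is a list that holds one entry, the list of rows, each a list of 4 numbers: the shift along the tool's x, y, z in m, then the turn about the tool's z in rad. A call has 1 to 20 rows; each row shifts and turns the commanded pose from where the row before left it, along the tool's axes as they then stand; what a row does not reach is not made up. A row lasts 1/8 s, in which the tool goes at most 62.5 mm and 10.7 degrees, less where a joint would pass 70% of its speed; a pose out of reach is approached as far as the arm can. A call is refused whole if a number of a shift passes 0.0625 or a number of a turn 0.188, either way. A call with a gripper value outside its range is refused whole. "claw" is the opening, from 0 (shut) to 1 (fully open), set as the call begins (left out, the last holds). The fingers move at their own pace and stop on an object; the grip force is fixed at half the most. Time passes only in rows, so rows that do not move let the fingers close. It gives the time, the measured TCP pose, the force, the opening and the grip force at its end, in the units of the state.
- sense(): the state, without advancing time (a new reading comes with each control period).
- capture(name): name is "scene" or "top" or "wrist"; returns the picture (480x640x3 uint8, red, green, blue); there is no depth.
- camera_model(name): a dict with "fovy" (degrees; the focal length in pixels is half the picture's height over the tangent of half this angle, whatever the lens; pixels are square), "cx", "cy" (the principal point, pixels), "eye" and "rotation" of the camera in the world. Camera axes: x right, y down, z forward; pixel columns grow to the right and rows downward; lengths in m; the calibration is good to about 2 mm. The wrist camera is an equidistant fisheye: a pixel r from the principal point sees the ray r / f radians off the axis. A picture is of the moment at which its call begins: read the wrist's pose just before it. camera_model takes no time and is no camera call; for the wrist camera it gives the pose at the moment of the call.
- finish_job(): hands the job in; it is judged then, once.
The state is a dict: "time_s": time; "joints": joint angles; "joint_velocities": joint speeds; "effort": joint torques, N m; "tcp_pos": TCP position; "ee_rot": TCP orientation; "wrist_force": force on the tool from outside, world axes, zero at the start; "moment": the same for the moment, N m; "gripper_width": opening from 0.0 (shut) to 1.0 (fully open); "gripper_force": force on a finger pad.
Only numpy, scipy, OpenCV 4.12 (cv2) and the standard library are available. Lean on these libraries where they do the work, as an engineer would, in place of code of your own. Each camera call takes 0.05 s, during which the arm holds its last target. There are 200 camera calls.

## Working session

There is one attempt and no reset: what is moved stays moved. The work goes in short steps, Python scripts to look and compute and a tool call to move; the robot and the scene stay as the last step left them, time stands still between calls to the robot, and variables do not carry over. Pictures are saved under pics/ and viewed, at most 14 in all, crops included, and the job is handed in when it is done.

Besides the shell and the picture viewer there is one more tool, called after "Call:" as name(argument=value, ...) on one line, values as JSON. jog_arm: Moves the arm, as the interface text tells. Its arguments: {"type":"object","properties":{"rows":{"type":"array"},"claw":{"type":"number"}},"required":["rows"]}

```bash
mkdir -p pics
cat > h.py <<'E'
import numpy as np, cv2
from station import sense, capture, camera_model, finish_job, finger_overhang
def snap(name, fn=None):
    m=camera_model(name); im=capture(name)
    if fn: cv2.imwrite('pics/'+fn, cv2.cvtColor(im,cv2.COLOR_RGB2BGR))
    return im,m
def ray(m,u,v,fish=False):
    f=240/np.tan(np.radians(m['fovy'])/2); d=np.array([u-m['cx'],v-m['cy']],float)
    if fish:
        r=np.hypot(*d); t=r/f; c=np.array([*(d/max(r,1e-9)*np.sin(t)),np.cos(t)])
    else: c=np.array([*(d/f),1])
    R=np.array(m['rotation']); w=R@c; return np.array(m['eye']),w/np.linalg.norm(w)
def onz(m,u,v,z,fish=False):
    e,w=ray(m,u,v,fish); return e+w*(z-e[2])/w[2]
def tri(r1,r2):
    (a,u),(b,v)=r1,r2
    s=np.linalg.lstsq(np.c_[u,-v],b-a,rcond=None)[0]
    p,q=a+u*s[0],b+v*s[1]; return (p+q)/2,np.linalg.norm(p-q)
def proj(m,P,fish=False):
    f=240/np.tan(np.radians(m['fovy'])/2); c=np.array(m['rotation']).T@(np.array(P)-m['eye'])
    if fish:
        rr=np.hypot(c[0],c[1]); t=np.arctan2(rr,c[2]); return m['cx']+f*t*c[0]/rr, m['cy']+f*t*c[1]/rr
    return m['cx']+f*c[0]/c[2], m['cy']+f*c[1]/c[2]
E
python3 - <<'E'
from h import *
np.set_printoptions(precision=3,suppress=True)
s=sense();print(s['time_s'],s['tcp_pos'],s['ee_rot'],finger_overhang,s['gripper_width'])
for n in('scene','top','wrist'):
    im,m=snap(n,n+'0.png'); print(n,m)
E
```

```text
0.0 [ 0.143 -0.608  0.291] [[-0.973 -0.23  -0.001]
 [-0.23   0.973  0.002]
 [ 0.     0.002 -1.   ]] 0.0697 0.9985330017036892
scene {'fovy': 47.3474352495146, 'cx': 313.54592609880626, 'cy': 245.28401126664815, 'eye': array([-0.051,  0.947,  0.562]), 'rotation': array([[-0.807, -0.259,  0.531],
       [-0.591,  0.367, -0.719],
       [-0.008, -0.893, -0.449]])}
top {'fovy': 53.735482209686445, 'cx': 323.61128898349625, 'cy': 247.01471202749462, 'eye': array([0.398, 0.145, 0.859]), 'rotation': array([[-0.017, -0.981,  0.192],
       [-1.   ,  0.017, -0.002],
       [-0.002, -0.192, -0.981]])}
wrist {'fovy': 65.70646984690485, 'cx': 329.28118529646906, 'cy': 238.32192817537333, 'eye': array([ 0.062, -0.629,  0.382]), 'rotation': array([[-0.23 ,  0.927,  0.295],
       [ 0.973,  0.219,  0.071],
       [ 0.001,  0.304, -0.953]])}
```

View pics/top0.png

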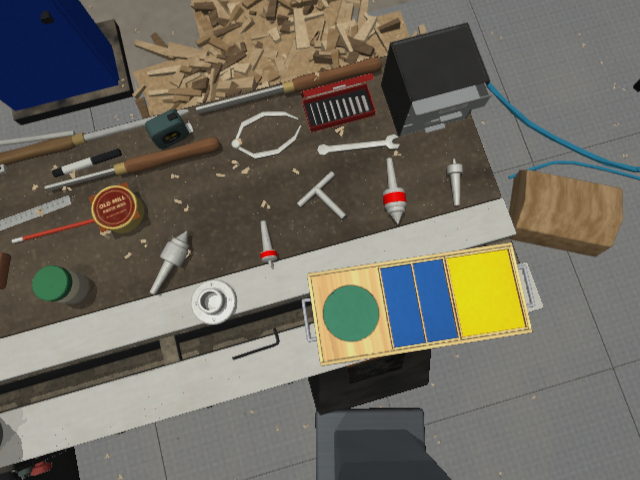

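View pics/scene0.png

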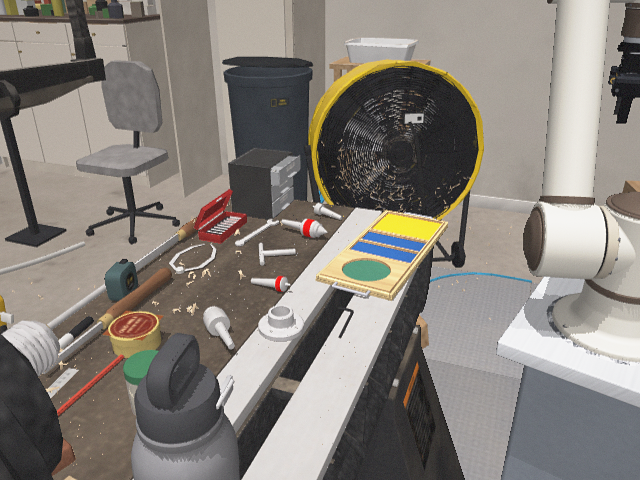

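The top view shows, at (column,row): live centre (170,262) with its point up-right, faceplate (214,302), key (325,195), and unmarked spur (455,182). The marked pair is at (395,190) and (266,243), and the caddy inserts run green, blue, yellow from left to right. The scene view shows the same layout from the other side. Next I'll extract contours and check heights across the two views.

Run:
```python
from h import *
np.set_printoptions(precision=3,suppress=True)
import station
T=cv2.imread('pics/top0.png');S=cv2.imread('pics/scene0.png');mt=camera_model('top');ms=camera_model('scene')
def comps(I,roi,thr,amin=60):
    x0,y0,x1,y1=roi;h=cv2.cvtColor(I,cv2.COLOR_BGR2HSV)
    m=((h[...,2]>thr)&(h[...,1]<60)).astype(np.uint8);z=np.zeros_like(m);z[y0:y1,x0:x1]=m[y0:y1,x0:x1]
    n,l,st,c=cv2.connectedComponentsWithStats(z)
    for i in range(1,n):
        if st[i,4]>amin:
            ys,xs=np.where(l==i);r=cv2.minAreaRect(np.c_[xs,ys].astype(np.float32))
            print('  ',st[i],c[i].round(1),'rect',np.round(cv2.boxPoints(r),0).tolist())
for n,roi in dict(live=(140,220,205,300),key=(290,160,355,225),spur=(435,150,475,210)).items():
    print(n);comps(T,roi,110)
print('scene')
for n,roi in dict(live=(195,300,240,360),key=(255,235,300,268),spur=(308,196,345,222)).items():
    print(n);comps(S,roi,120,20)
def col(I,name):
    h=cv2.cvtColor(I,cv2.COLOR_BGR2HSV)
    lo,hi={'g':((65,80,40),(95,255,200)),'b':((100,120,60),(125,255,255)),'y':((24,180,120),(33,255,255))}[name]
    m=cv2.inRange(h,lo,hi)
    if I is T: m[:235]=0;m[370:]=0;m[:,:300]=0;m[:,540:]=0
    else: m[:205]=0;m[300:]=0;m[:,:310]=0;m[:,460:]=0
    n,l,st,c=cv2.connectedComponentsWithStats(m); return [(c[i],st[i,4]) for i in range(1,n) if st[i,4]>100]
for k in 'gby':
    a=col(T,k);b=col(S,k);print(k,[(x[0].round(1),x[1]) for x in a],[(x[0].round(1),x[1]) for x in b])
    for x in a: print('   z=.009',onz(mt,*x[0],.009))
    for x,y in zip(a,b if k!='b' else b): print('   tri',tri(ray(mt,*x[0]),ray(ms,*y[0])))
big=cv2.resize(T[215:370,135:345],None,fx=3.8,fy=3.8,interpolation=cv2.INTER_CUBIC)
cv2.imwrite('pics/tc1.png',big[:600])
a=cv2.resize(S[195:285,240:350],None,fx=6,fy=6,interpolation=cv2.INTER_CUBIC);cv2.imwrite('pics/sc1.png',a)
```

```text
live
   [150 231  37  63 759] [169.8 257.9] rect [[141.0, 287.0], [177.0, 226.0], [193.0, 235.0], [158.0, 297.0]]
   [140 281  65  19 607] [181.8 293.1] rect [[140.0, 298.0], [204.0, 281.0], [208.0, 297.0], [144.0, 314.0]]
key
   [297 171  48  47 483] [322.4 195.5] rect [[296.0, 202.0], [331.0, 171.0], [359.0, 201.0], [325.0, 233.0]]
spur
   [448 158  14  48 371] [455.3 180.1] rect [[448.0, 158.0], [461.0, 158.0], [461.0, 205.0], [448.0, 205.0]]
scene
live
   [203 306  32  43 741] [217.9 323.9] rect [[198.0, 312.0], [220.0, 301.0], [241.0, 344.0], [220.0, 354.0]]
   [231 349   9  11  56] [236.3 355.6] rect [[231.0, 349.0], [239.0, 349.0], [239.0, 359.0], [231.0, 359.0]]
key
   [259 242  37  24 293] [272.6 252.5] rect [[259.0, 242.0], [295.0, 242.0], [295.0, 265.0], [259.0, 265.0]]
spur
   [308 196   5   6  27] [309.8 198.7] rect [[308.0, 196.0], [312.0, 196.0], [312.0, 201.0], [308.0, 201.0]]
   [312 200  30  20 224] [325.2 210.4] rect [[311.0, 211.0], [314.0, 197.0], [344.0, 206.0], [341.0, 219.0]]
g [(array([350.6, 312.9]), np.int32(2376))] [(array([365.9, 270.1]), np.int32(713))]
   z=.009 [0.444 0.098 0.009]
   tri (array([0.443, 0.098, 0.013]), np.float64(0.0003634450974165149))
b [(array([434.6, 300.5]), np.int32(2319)), (array([402.3, 305.5]), np.int32(2397))] [(array([393.8, 240.8]), np.int32(454)), (array([384.1, 251.4]), np.int32(532))]
   z=.009 [ 0.464 -0.053  0.009]
   z=.009 [0.456 0.005 0.009]
   tri (array([ 0.462, -0.052,  0.014]), np.float64(0.002016205600552987))
   tri (array([0.454, 0.005, 0.014]), np.float64(0.0019880717724757124))
y [(array([485.2, 292.5]), np.int32(4934))] [(array([407.6, 225.9]), np.int32(952))]
   z=.009 [ 0.476 -0.145  0.009]
   tri (array([ 0.475, -0.144,  0.013]), np.float64(0.001809689281184204))
```

View pics/sc1.png

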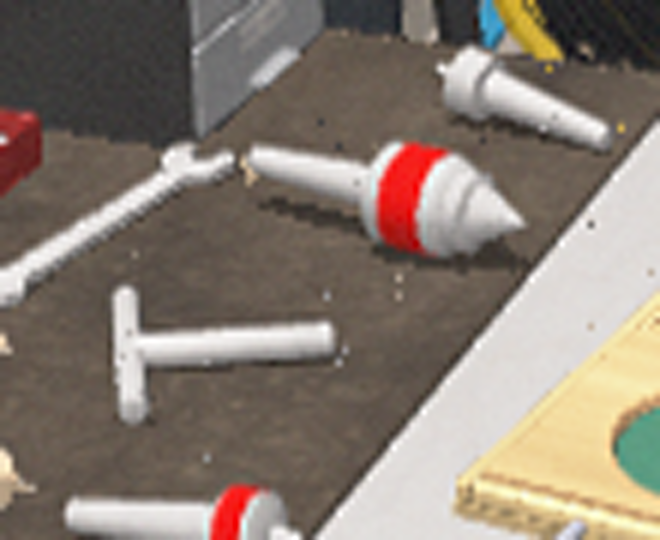

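The scene crop shows the spur centre with its head away from the robot and its shank end toward the bed. The key's crossbar is on the left and its shaft points right. The caddy yaw is about 7.5°, and the lane centres come out near (0.454,0.005) and (0.462,-0.052).

View pics/tc1.png

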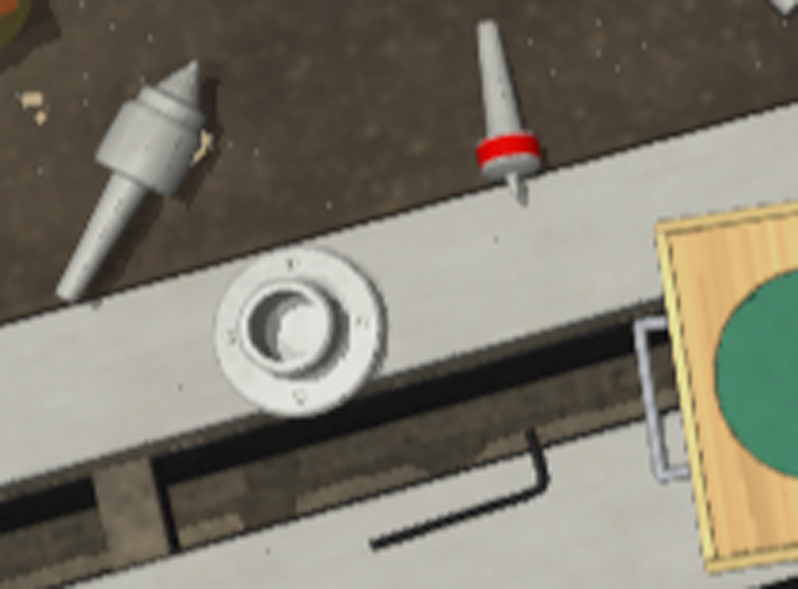

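Run:
```python
from h import *
np.set_printoptions(precision=3,suppress=True)
mt=camera_model('top');ms=camera_model('scene')
# hand-read pixels top / scene
for n,a,b in [('live shank end',(153.5,292),(233,352)),('live c',(174,252),(215,322)),
  ('spur shank',(457,204),(340.5,217.5)),('spur pin',(454.5,158),(314,207)),('spur head',(455,168),(318,208.5)),
  ('key shaft end',(342,216),(294.5,251)),('key junction',(320,193),(262,253)),('key bar a',(299,205.5),(262,263)),('key bar b',(332,173),(260.7,244))]:
    print(n,tri(ray(mt,*a),ray(ms,*b)),onz(mt,*a,.01))
```

```text
live shank end (array([0.485, 0.449, 0.008]), np.float64(0.00570705049975655)) [0.487 0.45  0.01 ]
live c (array([0.557, 0.414, 0.017]), np.float64(0.001267318592548367)) [0.559 0.417 0.01 ]
spur shank (array([ 0.642, -0.107,  0.006]), np.float64(0.0004979397373326223)) [ 0.641 -0.105  0.01 ]
spur pin (array([ 0.727, -0.107,  0.015]), np.float64(0.005143595077329305)) [ 0.732 -0.107  0.01 ]
spur head (array([ 0.71 , -0.105,  0.015]), np.float64(0.00036929499793986805)) [ 0.712 -0.107  0.01 ]
key shaft end (array([0.621, 0.108, 0.008]), np.float64(0.0017576878162959154)) [0.622 0.109 0.01 ]
key junction (array([0.672, 0.151, 0.005]), np.float64(0.008826175791544493)) [0.667 0.149 0.01 ]
key bar a (array([0.645, 0.189, 0.006]), np.float64(0.0009144054147956298)) [0.643 0.188 0.01 ]
key bar b (array([0.705, 0.125, 0.008]), np.float64(0.00174713369675845)) [0.706 0.126 0.01 ]
```

The crop shows the live centre's point up-right at about (186,232) and its shank end at (153,292). The faceplate lies hub up at (212,301). The triangulated heights put everything at z≈0, so I'll plan the approach now.

```bash
cat >> h.py <<'E'
def yaw(R): R=np.array(R); return np.degrees(np.arctan2(R[1,0],R[0,0]))
def plan(wps, cur=None):
    """wps: (x,y,z,a,n); prints rows in tool axes, a = world angle of tool x (tool pointing down)"""
    if cur is None:
        s=sense(); p=np.array(s['tcp_pos']); a=yaw(s['ee_rot'])
    else: p,a=np.array(cur[:3]),cur[3]
    rows=[]
    for x,y,z,b,n in wps:
        d=(np.array([x,y,z])-p)
        da=(b-a+180)%360-180
        n=max(n,int(np.ceil(np.linalg.norm(d)/.058)),int(np.ceil(abs(da)/10.5)))
        for i in range(n):
            c,s_=np.cos(np.radians(a)),np.sin(np.radians(a)); w=d/n
            r=np.array([c*w[0]+s_*w[1], s_*w[0]-c*w[1], -w[2], -np.radians(da/n)])
            r=np.round(r,4); rows.append(r.tolist())
            p=p+np.array([c*r[0]+s_*r[1],s_*r[0]-c*r[1],-r[2]]); a=a-np.degrees(r[3])
    print(len(rows),str(rows).replace(' ',''),'end',np.round(p,4),round(a,2))
E
python3 - <<'E'
from h import *
np.set_printoptions(precision=3,suppress=True)
mt=camera_model('top')
s=onz(mt,153,292,.012); t=onz(mt,186.3,232,.022); d=t-s; print('live',s,t,np.hypot(*d[:2]),np.degrees(np.arctan2(d[1],d[0])), 'grasp y=-10', t-(d/np.hypot(*d[:2]))*.053)
print('jar',onz(mt,60,285,.06),'jar z.1',onz(mt,55,282,.1), 'faceplate hub top',onz(mt,212,301,.036))
plan([(.46,-.05,.27,-100,0),(.555,.41,.21,-31,0)])
E
```

```text
live [0.487 0.45  0.012] [0.594 0.392 0.022] 0.1216413794307487 -28.604542717543623 grasp y=-10 [0.547 0.417 0.018]
jar [0.496 0.591 0.06 ] jar z.1 [0.496 0.577 0.1  ] faceplate hub top [0.467 0.339 0.036]
21 [[-0.0363,0.0392,0.0018,-0.0971],[-0.04,0.0355,0.0018,-0.0971],[-0.0432,0.0315,0.0018,-0.0971],[-0.0461,0.0271,0.0018,-0.0971],[-0.0485,0.0225,0.0018,-0.0971],[-0.0504,0.0177,0.0018,-0.0971],[-0.0519,0.0127,0.0018,-0.0971],[-0.0529,0.0076,0.0018,-0.0971],[-0.0534,0.0025,0.0018,-0.0971],[-0.0534,-0.0027,0.0018,-0.0971],[-0.0529,-0.0079,0.0018,-0.0971],[-0.0519,-0.013,0.0018,-0.0971],[-0.0522,-0.0015,0.0066,-0.1337],[-0.0515,-0.0085,0.0066,-0.1337],[-0.0499,-0.0153,0.0066,-0.1337],[-0.0474,-0.0218,0.0066,-0.1337],[-0.0441,-0.0279,0.0066,-0.1337],[-0.04,-0.0335,0.0066,-0.1337],[-0.0352,-0.0386,0.0066,-0.1337],[-0.0297,-0.0429,0.0066,-0.1337],[-0.0237,-0.0465,0.0066,-0.1337]] end [0.555 0.41  0.21 ] -31.02
```

Call:
jog_arm(rows=[[[-0.036,0.039,0.002,-0.097],[-0.04,0.036,0.002,-0.097],[-0.043,0.032,0.002,-0.097],[-0.046,0.027,0.002,-0.097],[-0.049,0.023,0.002,-0.097],[-0.05,0.018,0.002,-0.097],[-0.052,0.013,0.002,-0.097],[-0.053,0.008,0.002,-0.097],[-0.053,0.003,0.002,-0.097],[-0.053,-0.003,0.002,-0.097],[-0.053,-0.008,0.002,-0.097],[-0.052,-0.013,0.002,-0.097],[-0.052,-0.002,0.006,-0.134],[-0.052,-0.009,0.006,-0.134],[-0.05,-0.015,0.006,-0.134],[-0.047,-0.022,0.006,-0.134],[-0.044,-0.028,0.006,-0.134],[-0.04,-0.034,0.006,-0.134],[-0.035,-0.039,0.006,-0.134],[-0.03,-0.043,0.006,-0.134]]])

```text
time_s: 2.65
tcp_pos: [0.5446, 0.3619, 0.2197]
ee_rot: [[0.784, -0.62, -0.0], [-0.62, -0.784, -0.0], [-0.0, 0.001, -1.0]]
wrist_force: [0.2, 0.4, -0.5]
gripper_width: 0.998
gripper_force: 0.0
```

Run:
```python
from h import *
s=sense();print(s['time_s'],s['tcp_pos'],yaw(s['ee_rot']),s['joints'])
im,m=snap('wrist','w1.png')
print(proj(m,(.487,.45,.012),True),proj(m,(.594,.392,.022),True))
```

```text
2.65 [0.54461825 0.36193629 0.21969634] -38.34504960577341 [ 4.77520435e+01  2.79325111e+01 -8.72215572e-01  1.37195697e-03
 -6.12288362e+01  3.90224653e+00]
(np.float64(292.24286681314356), np.float64(329.42310129765826)) (np.float64(260.10477220457983), np.float64(206.03592500520875))
```

View pics/w1.png

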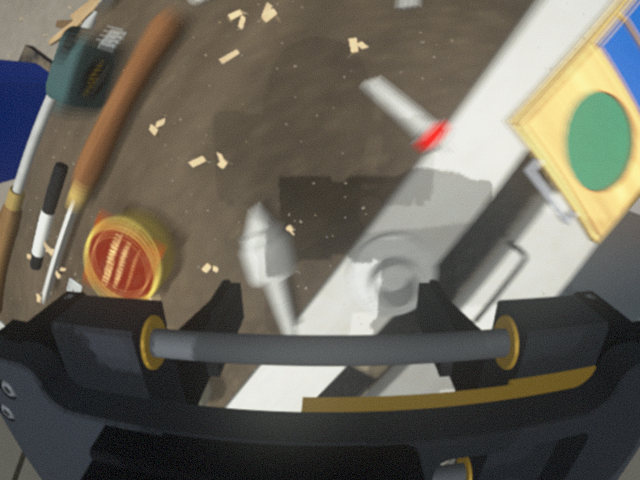

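The wrist view shows the live centre with its tip at (260,205) and shank end at (292,330). Both match the projections of my estimate to within a pixel or so, which confirms position and height. Refining numerically now.

Run:
```python
from h import *
np.set_printoptions(precision=4,suppress=True)
mt=camera_model('top');m=camera_model('wrist')
T=tri(ray(mt,186.3,232),ray(m,260,205,True)); S=tri(ray(mt,153,292),ray(m,291,330,True)); print(T,S)
# body collar edge corners wrist (near shank): body silhouettes
I=cv2.imread('pics/w1.png'); h=cv2.cvtColor(I,cv2.COLOR_BGR2HSV)
for v in (225,240,250,260,270,280,300): print(v,[ (u,int(h[v,u,2])) for u in range(232,304,4)])
d=T[0]-S[0]; u=d/np.linalg.norm(d); print(np.linalg.norm(d),np.degrees(np.arctan2(d[1],d[0])))
g=T[0]-u*.053; print('grasp',g)
for w in ((.547,.417),): print(proj(m,(*w,.02),True))
plan([(g[0],g[1],.14,np.degrees(np.arctan2(d[1],d[0])),3),(g[0],g[1],.0825,np.degrees(np.arctan2(d[1],d[0])),3)])
```

```text
(array([0.5957, 0.3973, 0.0133]), np.float64(0.005118089531425298)) (array([0.4877, 0.4541, 0.0098]), np.float64(0.005781664064930516))
225 [(232, 116), (236, 111), (240, 113), (244, 128), (248, 175), (252, 210), (256, 220), (260, 208), (264, 181), (268, 144), (272, 107), (276, 105), (280, 93), (284, 76), (288, 166), (292, 102), (296, 80), (300, 76)]
240 [(232, 110), (236, 109), (240, 128), (244, 166), (248, 208), (252, 231), (256, 227), (260, 216), (264, 210), (268, 143), (272, 137), (276, 139), (280, 134), (284, 117), (288, 102), (292, 87), (296, 79), (300, 78)]
250 [(232, 110), (236, 112), (240, 140), (244, 179), (248, 213), (252, 226), (256, 218), (260, 221), (264, 204), (268, 155), (272, 154), (276, 145), (280, 140), (284, 128), (288, 116), (292, 93), (296, 89), (300, 79)]
260 [(232, 111), (236, 107), (240, 131), (244, 171), (248, 203), (252, 227), (256, 231), (260, 222), (264, 208), (268, 154), (272, 154), (276, 145), (280, 140), (284, 132), (288, 120), (292, 104), (296, 89), (300, 91)]
270 [(232, 105), (236, 116), (240, 107), (244, 146), (248, 176), (252, 211), (256, 227), (26
[... 196 characters left out ...]
52, 179), (256, 207), (260, 211), (264, 213), (268, 214), (272, 210), (276, 209), (280, 192), (284, 140), (288, 90), (292, 87), (296, 99), (300, 108)]
300 [(232, 55), (236, 49), (240, 53), (244, 121), (248, 119), (252, 111), (256, 118), (260, 113), (264, 117), (268, 133), (272, 179), (276, 210), (280, 211), (284, 180), (288, 136), (292, 94), (296, 89), (300, 101)]
0.12208337073640406 -27.734546604268093
grasp [0.5488 0.4219 0.0118]
(np.float64(280.8901729645284), np.float64(263.5422129259189))
6 [[-0.0103,-0.015,0.026,-0.0592],[-0.0094,-0.0155,0.026,-0.0592],[-0.0085,-0.0161,0.026,-0.0592],[-0.0,0.0,0.0192,-0.0],[-0.0,0.0,0.0192,-0.0],[-0.0,0.0,0.0192,-0.0]] end [0.5488 0.422  0.0824] -27.74
```

Run:
```python
from h import *
np.set_printoptions(precision=4,suppress=True)
mt=camera_model('top');m=camera_model('wrist')
print('body c',tri(ray(mt,175.3,253.2),ray(m,267,255,True)),onz(m,267,255,.02,True),onz(mt,175.3,253.2,.02))
print('tip',onz(m,260,205,.02,True),'shank mid',onz(m,281,300,.015,True))
a=-29.5
plan([(.552,.415,.15,a,3)])
```

```text
body c (array([0.5579, 0.4193, 0.0107]), np.float64(0.01043513099687255)) [0.56   0.4214 0.02  ] [0.5552 0.4109 0.02  ]
tip [0.5959 0.398  0.02  ] shank mid [0.5193 0.4415 0.015 ]
3 [[-0.008,-0.0138,0.0227,-0.049],[-0.0074,-0.0142,0.0227,-0.049],[-0.0067,-0.0145,0.0227,-0.049]] end [0.552  0.415  0.1499] -29.5
```

Call:
jog_arm(rows=[[[-0.008,-0.014,0.023,-0.049],[-0.007,-0.014,0.023,-0.049],[-0.007,-0.015,0.023,-0.049],[0,0,0,0]]])

```text
time_s: 3.2
tcp_pos: [0.5508, 0.4078, 0.1482]
ee_rot: [[0.864, -0.503, -0.004], [-0.503, -0.864, -0.004], [-0.001, 0.005, -1.0]]
wrist_force: [-0.6, -1.1, -0.6]
gripper_width: 1.0
gripper_force: 0.0
```

Run:
```python
from h import *
s=sense();print(s['time_s'],s['tcp_pos'],yaw(s['ee_rot']))
im,m=snap('wrist')
big=im[150:350,200:440]; cv2.imwrite('pics/w2.png',cv2.cvtColor(cv2.resize(big,None,fx=3,fy=3,interpolation=cv2.INTER_CUBIC),cv2.COLOR_RGB2BGR))
```

```text
3.2 [0.55077587 0.40783152 0.14821028] -30.188669872151287
```

View pics/w2.png

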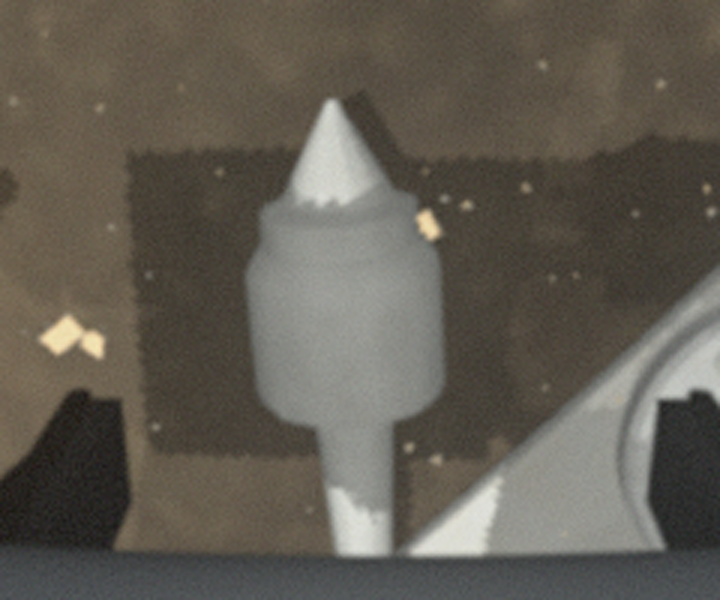

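The wrist close-up shows the tip at full-frame (311,183), body centre (316,262) and shank (320,317). The finger midline is at column 331, so the tool has to shift about 1 cm along −y.

Run:
```python
from h import *
np.set_printoptions(precision=4,suppress=True)
m=camera_model('wrist');mt=camera_model('top');s=sense();R=np.array(s['ee_rot']);p=np.array(s['tcp_pos'])
c=lambda u,v:(200+u/3,150+v/3)
for n,u,v,z in [('tip',332,100,.02),('body far mid',343,262,.03),('body near mid',352,410,.03),('bodyL',252,335,.02),('bodyR',441,330,.02),('shank',360,500,.02)]:
    P=onz(m,*c(u,v),z,True); print(n,P,'tool',R.T@(P-p))
print('tri tip',tri(ray(mt,186.3,232),ray(m,*c(332,100),True)))
```

```text
tip [0.5983 0.3915 0.02  ] tool [ 0.0488 -0.0099  0.1299]
body far mid [0.5706 0.405  0.03  ] tool [ 0.018  -0.0076  0.12  ]
body near mid [0.542 0.42  0.03 ] tool [-0.0143 -0.0062  0.12  ]
bodyL [0.5639 0.4321 0.02  ] tool [-0.0014 -0.0277  0.1299]
bodyR [0.5446 0.3968 0.02  ] tool [-0.0003  0.0125  0.13  ]
shank [0.5178 0.4327 0.02  ] tool [-0.0416 -0.005   0.13  ]
tri tip (array([0.5966, 0.3939, 0.0112]), np.float64(0.002929006535545621))
```

Call:
jog_arm(rows=[[[0,-0.004,0,-0.027],[0,-0.004,0.02,-0.027],[0,0,0.022,0],[0,0,0.02,0],[0,0,0.005,0],[0,0,0,0]]], claw=0.75)

```text
time_s: 4.0
tcp_pos: [0.5559, 0.415, 0.0839]
ee_rot: [[0.89, -0.455, -0.0], [-0.455, -0.89, -0.0], [0.0, 0.0, -1.0]]
wrist_force: [0.2, 0.5, -0.0]
gripper_width: 0.755
gripper_force: 0.0
```

Call:
jog_arm(rows=[[[0,0,0,0],[0,0,0,0],[0,0,0,0],[0,0,0,0],[0,0,0,0]]], claw=0.3)

```text
time_s: 4.62
tcp_pos: [0.5558, 0.415, 0.0847]
ee_rot: [[0.89, -0.455, 0.0], [-0.455, -0.89, -0.0], [0.0, -0.0, -1.0]]
wrist_force: [-0.2, -1.8, 2.6]
gripper_width: 0.446
gripper_force: 30.0
```

Call:
jog_arm(rows=[[[0,0,-0.01,0],[0,0,-0.02,0],[0,0,-0.03,0],[0,0,0,0]]])

```text
time_s: 5.12
tcp_pos: [0.5572, 0.4165, 0.1484]
ee_rot: [[0.891, -0.455, 0.006], [-0.455, -0.891, 0.006], [0.003, -0.008, -1.0]]
wrist_force: [0.4, 0.6, -2.6]
gripper_width: 0.453
gripper_force: 30.0
```

Run:
```python
from h import *
s=sense();print(s['time_s'],s['tcp_pos'],yaw(s['ee_rot']),s['wrist_force'],s['moment'],s['gripper_width'],s['gripper_force'])
im,m=snap('wrist')
big=im[150:350,200:440]; cv2.imwrite('pics/w3.png',cv2.cvtColor(cv2.resize(big,None,fx=3,fy=3,interpolation=cv2.INTER_CUBIC),cv2.COLOR_RGB2BGR))
```

```text
5.125 [0.55717753 0.41650793 0.14838291] -27.056643306893324 [ 0.40390241  0.64070738 -2.62459714] [-0.0217198   0.1173906   0.02641405] 0.45306936429631306 29.99483505205717
```

View pics/w3.png

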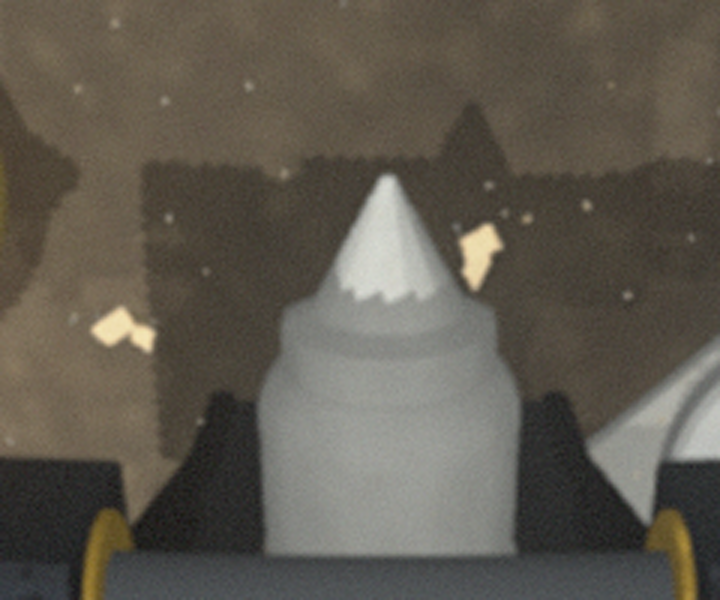

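The close-up shows the live centre held squarely between the fingers, with its tip at full-frame (329,208). Next I move near the caddy and check the lanes from the wrist.

Run:
```python
from h import *
m=camera_model('wrist');s=sense();R=np.array(s['ee_rot']);p=np.array(s['tcp_pos'])
P=onz(m,200+388/3,150+175/3,p[2]-.0647,True); print('tip in tool',R.T@(P-p))
plan([(.52,.28,.19,-20,0),(.385,-.02,.19,7.5,0)])
```

```text
tip in tool [0.04831202 0.00127456 0.06472012]
9 [[0.0099,0.0457,-0.0147,-0.0413],[0.008,0.0461,-0.0147,-0.0413],[0.0061,0.0464,-0.0147,-0.0413],[-0.004,0.0547,0.0,-0.08],[-0.0084,0.0542,0.0,-0.08],[-0.0127,0.0533,0.0,-0.08],[-0.0169,0.0521,0.0,-0.08],[-0.021,0.0506,0.0,-0.08],[-0.025,0.0488,0.0,-0.08]] end [ 0.3851 -0.02    0.1901] 7.5
```

Call:
jog_arm(rows=[[[0.01,0.046,-0.015,-0.041],[0.008,0.046,-0.015,-0.041],[0.006,0.046,-0.015,-0.041],[-0.004,0.055,0,-0.08],[-0.008,0.054,0,-0.08],[-0.013,0.053,0,-0.08],[-0.017,0.052,0,-0.08],[-0.021,0.051,0,-0.08],[-0.025,0.049,0,-0.08],[0,0,0,0],[0,0,0,0]]])

```text
time_s: 6.55
tcp_pos: [0.3847, -0.0207, 0.1891]
ee_rot: [[0.992, 0.129, 0.0], [0.129, -0.992, 0.0], [0.0, -0.0, -1.0]]
wrist_force: [0.1, 0.9, -3.2]
gripper_width: 0.455
gripper_force: 30.0
```

```bash
cat >> h.py <<'E'
def caddy_masks(im):
    h=cv2.cvtColor(im,cv2.COLOR_RGB2HSV); out={}
    for k,(lo,hi) in {'g':((65,80,40),(95,255,200)),'b':((100,120,60),(125,255,255)),'y':((24,180,120),(33,255,255))}.items():
        n,l,st,c=cv2.connectedComponentsWithStats(cv2.inRange(h,lo,hi))
        out[k]=[(st[i],c[i].round(1),cv2.boxPoints(cv2.minAreaRect(np.argwhere(l==i)[:,::-1].astype(np.float32))).round(0).tolist()) for i in range(1,n) if st[i,4]>400]
    return out
E
python3 - <<'E'
from h import *
s=sense();print(s['time_s'],s['tcp_pos'],yaw(s['ee_rot']),s['gripper_width'])
im,m=snap('wrist','w4.png')
for k,v in caddy_masks(im).items():
    for x in v: print(k,x)
for P in ((.455,.006,.009),(.463,-.0525,.009),(.443,.098,.009),(.475,-.144,.009)): print(proj(m,P,True))
E
```

```text
6.55 [ 0.38471232 -0.0206908   0.18911978] 7.407072607657461 0.4547516978850989
g (array([  131,    77,   114,   125, 11110], dtype=int32), array([187.5, 139.3]), [[131.0, 77.0], [244.0, 77.0], [244.0, 201.0], [131.0, 201.0]])
b (array([  267,    39,    77,   189, 13707], dtype=int32), array([305.6, 130.1]), [[267.0, 39.0], [343.0, 39.0], [343.0, 227.0], [267.0, 227.0]])
b (array([  350,    39,    73,   188, 13277], dtype=int32), array([385. , 131.6]), [[350.0, 39.0], [422.0, 39.0], [422.0, 226.0], [350.0, 226.0]])
y (array([  432,    43,   131,   185, 21954], dtype=int32), array([495.7, 137.9]), [[431.0, 227.0], [436.0, 43.0], [563.0, 46.0], [559.0, 230.0]])
(np.float64(303.29909974246544), np.float64(138.36047538619812))
(np.float64(384.80915096007766), np.float64(138.42706475435693))
(np.float64(182.4660076502327), np.float64(143.40309311658444))
(np.float64(500.30943969707914), np.float64(144.6967936538615))
```

View pics/w4.png

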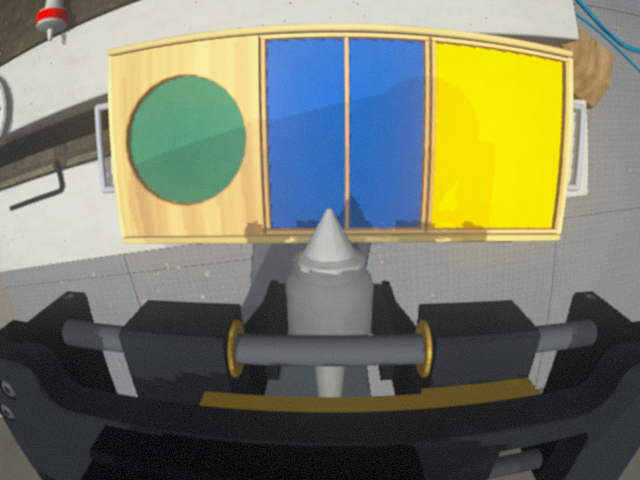

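The wrist view shows the whole caddy. Its left blue lane spans columns 267–343, the right lane 350–422, both rows 39–227, and the tip is at (329,208). Triangulating floor heights and centres with the top view.

Run:
```python
from h import *
np.set_printoptions(precision=4,suppress=True)
m=camera_model('wrist');mt=camera_model('top');s=sense();R=np.array(s['ee_rot']);p=np.array(s['tcp_pos'])
print(mt['eye'],m['eye'])
for n,w,t in [('g',(187.5,139.3),(350.6,312.9)),('bL',(305.6,130.1),(402.3,305.5)),('bR',(385,131.6),(434.6,300.5)),('y',(495.7,137.9),(485.2,292.5))]:
    print(n,tri(ray(mt,*t),ray(m,*w,True)))
z=.01
for n,a in [('L',[(268,39.5),(343,39),(345,226),(269.5,226.5)]),('R',[(351,39),(422,41.5),(425.5,226),(351,226.5)]),('Y',[(436,43),(563,57),(556,230),(431,226)])]:
    Q=np.array([onz(m,*q,z,True) for q in a]); print(n,Q[:,:2].tolist().__str__(),'c',Q.mean(0),'len',np.linalg.norm(Q[0]-Q[3]),np.linalg.norm(Q[1]-Q[2]),'wid',np.linalg.norm(Q[0]-Q[1]),np.linalg.norm(Q[3]-Q[2]),'yaw',np.degrees(np.arctan2(*(Q[0]+Q[1]-Q[2]-Q[3])[[1,0]])))
print('g',onz(m,187.5,139.3,z,True))
```

```text
[0.3981 0.1452 0.8587] [ 0.4678 -0.0106  0.2799]
g (array([0.4452, 0.0975, 0.0009]), np.float64(0.0017265312677117281))
bL (array([0.4587, 0.005 , 0.0016]), np.float64(0.005780152336820365))
bR (array([ 0.4667, -0.0559, -0.0106]), np.float64(0.004766980145022079))
y (array([ 0.4815, -0.1622, -0.0419]), np.float64(0.001362099656762844))
L [[0.5255700180868521, 0.04116992379989732], [0.5317061869995785, -0.012157295415093663], [0.39429156737284815, -0.03233516660156849], [0.38651723696545975, 0.024482783303704847]] c [0.4595 0.0053 0.01  ] len 0.1400504787408223 0.13888817146458857 wid 0.05367909162913632 0.05734735952702089 yaw 7.595191434701592
R [[0.5325467985776439, -0.017792885709328334], [0.5402331439191284, -0.06900003145401157], [0.4026178575503225, -0.09413667544491969], [0.3944987878799046, -0.03688990402696133]] c [ 0.4675 -0.0545  0.01  ] len 0.13936265413024804 0.13989216530418744 wid 0.05178080416549931 0.05781965176385165 yaw 9.116121111125683
Y [[0.5414593995724596, -0.07959046050610118], [0.5617654924447006, -0.19072102195837978], [0.416123013960085, -0.21559723757648824], [0.4032239741648883, -0.09854988124012287]] c [ 0.4806 -0.1461  0.01  ] len 0.13952953978345178 0.14775167560004304 wid 0.11297052313074747 0.11775597162339649 yaw 8.778122596116061
g [0.4468 0.0942 0.01  ]
```

Run:
```python
from h import *
plan([(.472,.008,.15,7.8,2),(.472,.008,.102,7.8,2)])
```

```text
4 [[0.0449,-0.0083,0.0196,-0.0029],[0.0449,-0.0082,0.0196,-0.0029],[0.0,-0.0,0.024,-0.0],[0.0,-0.0,0.024,-0.0]] end [0.4719 0.0079 0.102 ] 7.8
```

Call:
jog_arm(rows=[[[0.045,-0.008,0.019,-0.003],[0.045,-0.008,0.02,-0.003],[0,0,0,0],[0,0,0.024,0],[0,0,0.022,0],[0,0,0,0],[0,0,0,0]]])

```text
time_s: 7.48
tcp_pos: [0.4723, 0.0076, 0.105]
ee_rot: [[0.991, 0.137, 0.001], [0.137, -0.991, 0.0], [0.001, -0.0, -1.0]]
wrist_force: [1.3, 0.8, -2.8]
gripper_width: 0.452
gripper_force: 30.0
```

Call:
jog_arm(rows=[[[0,0,0.003,0],[0,0,0.002,0],[0,0,0,0]]])

```text
time_s: 7.85
tcp_pos: [0.4717, 0.0071, 0.0994]
ee_rot: [[0.991, 0.136, 0.0], [0.136, -0.991, 0.0], [0.0, -0.0, -1.0]]
wrist_force: [-0.1, 0.3, -2.6]
gripper_width: 0.449
gripper_force: 30.0
```

Call:
jog_arm(rows=[[[0,0,0.003,0],[0,0,0,0],[0,0,0,0]]])

```text
time_s: 8.22
tcp_pos: [0.4718, 0.0071, 0.0962]
ee_rot: [[0.991, 0.136, -0.0], [0.136, -0.991, -0.0], [-0.0, 0.0, -1.0]]
wrist_force: [0.4, 0.4, -3.0]
gripper_width: 0.449
gripper_force: 30.0
```

Run:
```python
from h import *
s=sense();print(s['tcp_pos'],s['wrist_force'])
im,m=snap('top');cv2.imwrite('pics/t2.png',cv2.cvtColor(cv2.resize(im[225:375,300:545],None,fx=3.2,fy=3.2,interpolation=cv2.INTER_CUBIC),cv2.COLOR_RGB2BGR))
```

```text
[0.47176298 0.00706804 0.09619564] [ 0.40339106  0.44475628 -3.0015195 ]
```

Call:
jog_arm(rows=[[[0,0,0.002,0],[0,0,0,0]]])

```text
time_s: 8.52
tcp_pos: [0.4717, 0.0071, 0.0941]
ee_rot: [[0.991, 0.136, -0.0], [0.136, -0.991, -0.0], [-0.0, 0.0, -1.0]]
wrist_force: [0.0, -0.4, -3.0]
gripper_width: 0.446
gripper_force: 30.0
```

Call:
jog_arm(rows=[[[0,0,0.001,0],[0,0,0,0]]])

```text
time_s: 8.78
tcp_pos: [0.4719, 0.0071, 0.0936]
ee_rot: [[0.991, 0.136, 0.0], [0.136, -0.991, -0.0], [0.0, 0.0, -1.0]]
wrist_force: [-1.0, -0.7, 1.7]
gripper_width: 0.45
gripper_force: 30.0
```

Contact came at a TCP height of 0.0936, which puts the lane floor at 9 mm, as expected. Releasing.

Call:
jog_arm(rows=[[[0,0,0,0],[0,0,0,0],[0,0,0,0],[0,0,-0.005,0],[0,0,-0.02,0],[0,0,-0.05,0],[0,0,-0.05,0]]], claw=0.58)

```text
time_s: 9.65
tcp_pos: [0.4715, 0.007, 0.2198]
ee_rot: [[0.991, 0.136, -0.001], [0.136, -0.991, -0.0], [-0.001, 0.0, -1.0]]
wrist_force: [0.2, 0.3, 0.1]
gripper_width: 0.581
gripper_force: 0.0
```

Run:
```python
from h import *
np.set_printoptions(precision=4,suppress=True)
s=sense();print(s['time_s'],s['tcp_pos'],yaw(s['ee_rot']))
# spur geometry from top (z~.012): pin end / shank end
mt=camera_model('top')
P=onz(mt,454.5,158,.012);S=onz(mt,457,204.5,.010);d=P-S;print('spur',P,S,np.linalg.norm(d),np.degrees(np.arctan2(d[1],d[0])))
u=d/np.linalg.norm(d);g=P-u*.024;print(g)
plan([(.60,-.09,.19,2,0)])
```

```text
9.65 [0.4715 0.007  0.2198] 7.813460682464569
spur [ 0.7308 -0.1064  0.012 ] [ 0.6403 -0.1053  0.01  ] 0.09057566593563869 -0.705086933552073
[ 0.7068 -0.1061  0.0115]
3 [[0.038,0.0379,0.0099,0.0338],[0.0393,0.0365,0.0099,0.0338],[0.0405,0.0352,0.0099,0.0338]] end [ 0.6    -0.09    0.1901] 2.0
```

Run:
```python
from h import *
np.set_printoptions(precision=3,suppress=True)
mt=camera_model('top');ms=camera_model('scene')
for q in [(408,135),(430,130),(455,124),(488,107),(488,98)]: print(q,onz(mt,*q,0),onz(mt,*q,.05))
# box top near corner: top image (384?) ; scene box near-top corners ~ (274,160) front-left-top, (300,152)
for t,sc in [((395,101),(274,160)),((487,80),(300,154))]: print(tri(ray(mt,*t),ray(ms,*sc)))
S=cv2.imread('pics/scene0.png');T=cv2.imread('pics/top0.png')
a=cv2.resize(S[135:235,220:340],(600,500),interpolation=cv2.INTER_CUBIC)[:, :400];b=cv2.resize(T[10:160,375:515],(400,500),interpolation=cv2.INTER_CUBIC)
cv2.imwrite('pics/box.png',np.hstack([a,b]))
```

```text
(408, 135) [ 0.784 -0.023  0.   ] [ 0.762 -0.013  0.05 ]
(430, 130) [ 0.794 -0.066  0.   ] [ 0.771 -0.054  0.05 ]
(455, 124) [ 0.805 -0.116  0.   ] [ 0.782 -0.101  0.05 ]
(488, 107) [ 0.84  -0.183 -0.   ] [ 0.814 -0.164  0.05 ]
(488, 98) [ 0.859 -0.184  0.   ] [ 0.832 -0.165  0.05 ]
(array([0.754, 0.023, 0.173]), np.float64(0.020030866173976144))
(array([ 0.806, -0.138,  0.138]), np.float64(0.02479291556207922))
```

View pics/box.png

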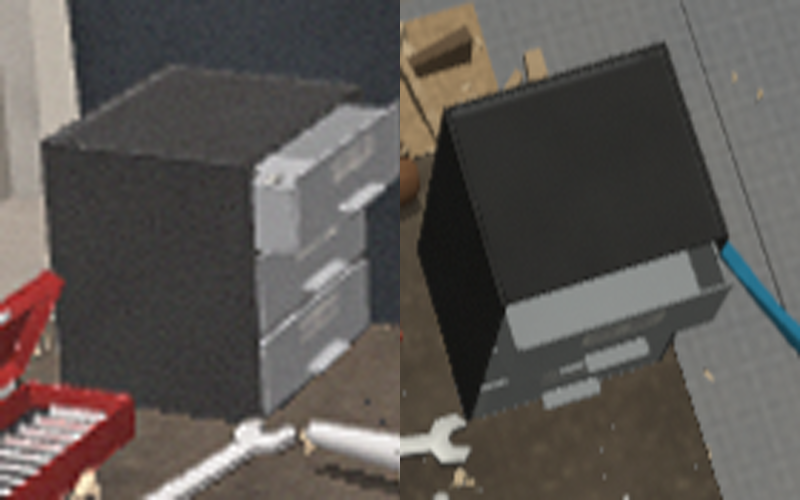

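The crop shows a drawer cabinet with its top drawer pulled out right behind the spur's head. I'll triangulate how far the drawer reaches before choosing the gripper orientation.

Run:
```python
from h import *
np.set_printoptions(precision=3,suppress=True)
mt=camera_model('top');ms=camera_model('scene')
print('FL top',tri(ray(mt,417,115),ray(ms,280,168)))
print('handle top',tri(ray(mt,450.3,116.5),ray(ms,292,174)))
for q in [(417,115),(450,117),(489.5,97)]: print(onz(mt,*q,.13),onz(mt,*q,.16))
plan([(.60,-.06,.2,-80,0),(.63,-.10,.17,-178,0)])
```

```text
FL top (array([ 0.755, -0.012,  0.141]), np.float64(0.0009124265047744136))
handle top (array([ 0.77 , -0.077,  0.104]), np.float64(0.00021051413961507042))
[ 0.761 -0.014  0.13 ] [ 0.746 -0.008  0.16 ]
[ 0.756 -0.069  0.13 ] [ 0.742 -0.06   0.16 ]
[ 0.791 -0.137  0.13 ] [ 0.775 -0.126  0.16 ]
19 [[0.0131,0.0093,0.0022,0.1703],[0.0145,0.007,0.0022,0.1703],[0.0155,0.0044,0.0022,0.1703],[0.016,0.0017,0.0022,0.1703],[0.0161,-0.001,0.0022,0.1703],[0.0157,-0.0037,0.0022,0.1703],[0.0148,-0.0063,0.0022,0.1703],[0.0135,-0.0088,0.0022,0.1703],[0.0118,-0.0109,0.0022,0.1703],[0.0045,-0.0023,0.003,0.171],[0.004,-0.003,0.003,0.171],[0.0034,-0.0036,0.003,0.171],[0.0028,-0.0042,0.003,0.171],[0.002,-0.0046,0.003,0.171],[0.0012,-0.0048,0.003,0.171],[0.0004,-0.005,0.003,0.171],[-0.0005,-0.005,0.003,0.171],[-0.0013,-0.0048,0.003,0.171],[-0.0021,-0.0045,0.003,0.171]] end [ 0.63 -0.1   0.17] -177.98
```

The drawer's front corner is at about x=0.755. I'll turn the gripper round so the camera faces the robot, with a yaw of −176° for clearance.

Run:
```python
from h import *
plan([(.62,-.08,.2,-100,0),(.70,-.105,.155,-176,0)])
```

```text
19 [[0.0123,0.0097,0.0018,0.1711],[0.0138,0.0074,0.0018,0.1711],[0.0148,0.005,0.0018,0.1711],[0.0155,0.0024,0.0018,0.1711],[0.0156,-0.0003,0.0018,0.1711],[0.0154,-0.0029,0.0018,0.1711],[0.0146,-0.0055,0.0018,0.1711],[0.0135,-0.0079,0.0018,0.1711],[0.0119,-0.0101,0.0018,0.1711],[0.01,-0.012,0.0018,0.1711],[0.0079,-0.0135,0.0018,0.1711],[0.0013,-0.0104,0.0056,0.1658],[-0.0004,-0.0105,0.0056,0.1658],[-0.0021,-0.0103,0.0056,0.1658],[-0.0038,-0.0098,0.0056,0.1658],[-0.0054,-0.009,0.0056,0.1658],[-0.0068,-0.008,0.0056,0.1658],[-0.008,-0.0068,0.0056,0.1658],[-0.009,-0.0054,0.0056,0.1658]] end [ 0.7001 -0.105   0.1552] -176.02
```

Call:
jog_arm(rows=[[[0.012,0.01,0.002,0.171],[0.014,0.007,0.002,0.171],[0.015,0.005,0.002,0.171],[0.015,0.002,0.002,0.171],[0.016,0,0.002,0.171],[0.015,-0.003,0.002,0.171],[0.015,-0.006,0.002,0.171],[0.014,-0.008,0.002,0.171],[0.012,-0.01,0.002,0.171],[0.01,-0.012,0.002,0.171],[0.008,-0.014,0.002,0.171],[0.001,-0.01,0.005,0.166],[0,-0.01,0.005,0.166],[-0.002,-0.01,0.005,0.166],[-0.004,-0.01,0.005,0.166],[-0.005,-0.009,0.005,0.166],[-0.007,-0.008,0.005,0.166],[-0.008,-0.007,0.005,0.166],[-0.009,-0.005,0.005,0.166],[0,0,0,0]]])

```text
time_s: 12.15
tcp_pos: [0.7005, -0.1049, 0.1555]
ee_rot: [[-0.998, -0.07, -0.001], [-0.07, 0.998, 0.0], [0.001, 0.0, -1.0]]
wrist_force: [0.9, -0.1, 0.1]
gripper_width: 0.578
gripper_force: 0.0
```

Run:
```python
from h import *
s=sense();print(s['time_s'],s['tcp_pos'],yaw(s['ee_rot']),s['joints'])
im,m=snap('wrist');cv2.imwrite('pics/w5.png',cv2.cvtColor(cv2.resize(im[130:350,190:450],None,fx=2.7,fy=2.7,interpolation=cv2.INTER_CUBIC),cv2.COLOR_RGB2BGR))
```

```text
12.15 [ 0.70047652 -0.10488381  0.15552365] -175.9714165412185 [ 4.52094588e+00  3.61456066e+01  3.99431538e+00 -8.13718448e-03
 -5.79149318e+01 -9.04880398e+01]
```

View pics/w5.png

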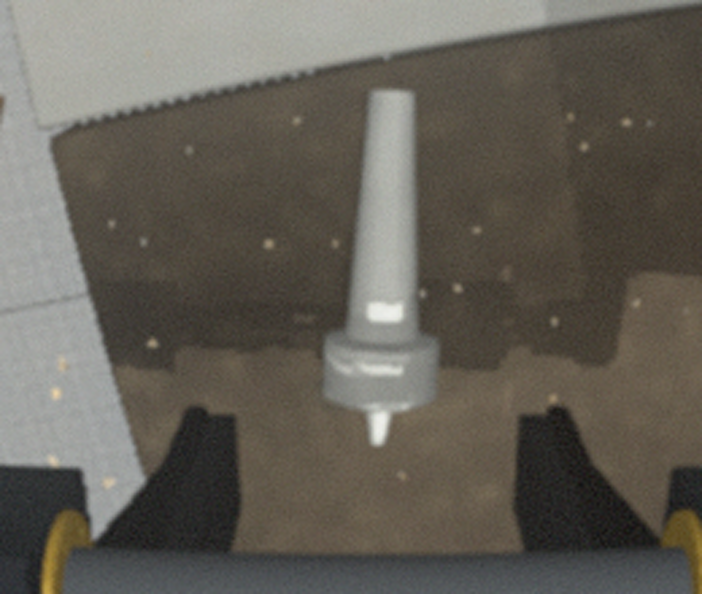

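The close-up shows the spur's pin end at crop (378,445), head centre (381,370) and shank end (392,90).

Run:
```python
from h import *
np.set_printoptions(precision=4,suppress=True)
m=camera_model('wrist');mt=camera_model('top');s=sense();R=np.array(s['ee_rot']);p=np.array(s['tcp_pos'])
c=lambda u,v:(190+u/2.7,130+v/2.7)
for n,u,v,z in [('pin',378,445,.013),('headL',324,372,.015),('headR',438,372,.015),('head front top',382,337,.027),('head back',378,410,.015),('shank',392,90,.012)]:
    P=onz(m,*c(u,v),z,True); print(n,P,'tool',R.T@(P-p))
print(tri(ray(mt,454.5,158),ray(m,*c(378,445),True)),tri(ray(mt,457,204.5),ray(m,*c(392,90),True)))
```

```text
pin [ 0.7318 -0.1033  0.013 ] tool [-0.0317 -0.0008  0.1429]
headL [ 0.7116 -0.1183  0.015 ] tool [-0.0105 -0.0143  0.1409]
headR [ 0.7096 -0.0899  0.015 ] tool [-0.0105  0.0142  0.1409]
head front top [ 0.6969 -0.1049  0.027 ] tool [0.0033 0.0001 0.1289]
head back [ 0.721  -0.1041  0.015 ] tool [-0.0208 -0.0008  0.1409]
shank [ 0.6411 -0.1066  0.012 ] tool [0.059  0.0024 0.144 ]
(array([ 0.7272, -0.1036,  0.0218]), np.float64(0.0005120633109314463)) (array([ 0.6416, -0.1065,  0.0056]), np.float64(0.00028213118203794133))
```

Call:
jog_arm(rows=[[[-0.004,0,0.02,0],[-0.0045,0,0.025,0],[0,0,0.022,0],[0,0,0.008,0],[0,0,0.002,0],[0,0,0,0]]])

```text
time_s: 12.95
tcp_pos: [0.7094, -0.1041, 0.08]
ee_rot: [[-0.998, -0.069, 0.001], [-0.069, 0.998, -0.0], [-0.001, -0.0, -1.0]]
wrist_force: [1.0, -0.6, -0.3]
gripper_width: 0.578
gripper_force: 0.0
```

Call:
jog_arm(rows=[[[0,0,0,0],[0,0,0,0],[0,0,0,0],[0,0,0,0],[0,0,0,0]]], claw=0.15)

```text
time_s: 13.58
tcp_pos: [0.7091, -0.104, 0.0796]
ee_rot: [[-0.998, -0.069, 0.001], [-0.069, 0.998, -0.0], [-0.001, -0.0, -1.0]]
wrist_force: [-1.4, 0.5, 2.0]
gripper_width: 0.316
gripper_force: 30.0
```

Call:
jog_arm(rows=[[[0,0,-0.01,0],[0,0,-0.025,0],[0,0,-0.04,0],[0,0,-0.015,0]]])

```text
time_s: 14.08
tcp_pos: [0.71, -0.1042, 0.1722]
ee_rot: [[-0.998, -0.069, 0.005], [-0.069, 0.998, -0.0], [-0.005, -0.0, -1.0]]
wrist_force: [-0.4, -0.1, -2.5]
gripper_width: 0.315
gripper_force: 30.0
```

Run:
```python
from h import *
s=sense();print(s['tcp_pos'],s['wrist_force'],s['gripper_width'])
plan([(.487,-.0525,.165,-172.2,0)])
```

```text
[ 0.7099557  -0.10420566  0.17220402] [-0.36327822 -0.13590864 -2.45619136] 0.31499511114250994
4 [[0.0547,0.0167,0.0018,-0.0168],[0.0544,0.0177,0.0018,-0.0168],[0.0541,0.0186,0.0018,-0.0168],[0.0538,0.0195,0.0018,-0.0168]] end [ 0.4871 -0.0524  0.165 ] -172.2
```

Call:
jog_arm(rows=[[[0.055,0.017,0.002,-0.017],[0.054,0.018,0.002,-0.017],[0.054,0.019,0.002,-0.017],[0.054,0.02,0.002,-0.017],[0,0,0,0],[0,0,0,0]]])

```text
time_s: 14.82
tcp_pos: [0.4864, -0.0507, 0.1616]
ee_rot: [[-0.991, -0.137, 0.001], [-0.137, 0.991, 0.0], [-0.001, -0.0, -1.0]]
wrist_force: [-0.1, -0.1, -2.1]
gripper_width: 0.313
gripper_force: 30.0
```

Run:
```python
from h import *
s=sense();print(s['time_s'],s['tcp_pos'],yaw(s['ee_rot']),s['gripper_width'])
im,m=snap('wrist');cv2.imwrite('pics/w6.png',cv2.cvtColor(cv2.resize(im[40:350,160:500],None,fx=1.9,fy=1.9,interpolation=cv2.INTER_CUBIC),cv2.COLOR_RGB2BGR))
```

```text
14.825 [ 0.48638345 -0.05072483  0.16159816] -172.13118482400745 0.3131437229707552
```

View pics/w6.png

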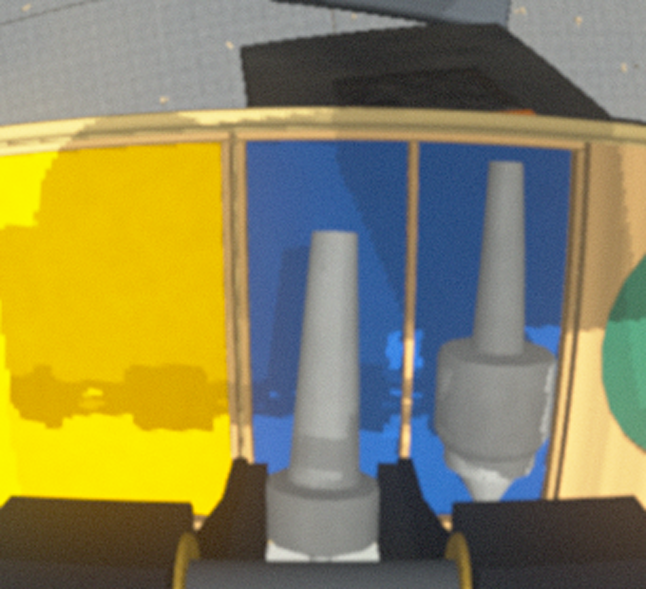

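The view shows the live centre lying fully in the left lane, and the spur held straight over the right lane (columns 247–408, spur at about 330). I'll check the lengthwise position and then lower it.

Run:
```python
from h import *
np.set_printoptions(precision=4,suppress=True)
m=camera_model('wrist');s=sense();R=np.array(s['ee_rot']);p=np.array(s['tcp_pos'])
c=lambda u,v:(160+u/1.9,40+v/1.9)
P=onz(m,*c(335,232),.095,True);print('shank end',P,R.T@(P-p))
P=onz(m,*c(323,490),.098,True);print('head front',P,R.T@(P-p))
for u,v in((247,143),(408,143),(253,458),(403,455)): print(onz(m,*c(u,v),.01,True))
P=onz(m,*c(506,162),.022,True);print('live shank end',P)
```

```text
shank end [ 0.4196 -0.0583  0.095 ] [0.068  0.0017 0.0665]
head front [ 0.4812 -0.0525  0.098 ] [ 0.0062 -0.0009  0.0636]
[ 0.4018 -0.0893  0.01  ]
[ 0.3942 -0.0354  0.01  ]
[ 0.5159 -0.0742  0.01  ]
[ 0.5069 -0.0184  0.01  ]
live shank end [ 0.3951 -0.0037  0.022 ]
```

Call:
jog_arm(rows=[[[0,0,0.025,0],[0,0,0.025,0],[0,0,0.018,0],[0,0,0,0],[0,0,0,0]]])

```text
time_s: 15.5
tcp_pos: [0.4871, -0.0509, 0.0937]
ee_rot: [[-0.991, -0.136, 0.001], [-0.136, 0.991, 0.0], [-0.001, -0.0, -1.0]]
wrist_force: [1.1, 0.1, -2.4]
gripper_width: 0.318
gripper_force: 30.0
```

Call:
jog_arm(rows=[[[0,0,0.002,0],[0,0,0,0]]])

```text
time_s: 15.75
tcp_pos: [0.4862, -0.0508, 0.0917]
ee_rot: [[-0.991, -0.136, 0.001], [-0.136, 0.991, 0.0], [-0.001, 0.0, -1.0]]
wrist_force: [-0.2, -1.2, -2.2]
gripper_width: 0.314
gripper_force: 30.0
```

Call:
jog_arm(rows=[[[0,0,0.002,0],[0,0,0,0]]])

```text
time_s: 16.0
tcp_pos: [0.4858, -0.0508, 0.0893]
ee_rot: [[-0.991, -0.136, -0.0], [-0.136, 0.991, 0.0], [0.0, 0.0, -1.0]]
wrist_force: [1.0, -0.2, -2.0]
gripper_width: 0.311
gripper_force: 30.0
```

Call:
jog_arm(rows=[[[0,0,0.001,0],[0,0,0,0]]])

```text
time_s: 16.25
tcp_pos: [0.4861, -0.0508, 0.0886]
ee_rot: [[-0.991, -0.137, 0.0], [-0.137, 0.991, -0.0], [-0.0, -0.0, -1.0]]
wrist_force: [-1.1, 1.1, 1.2]
gripper_width: 0.315
gripper_force: 30.0
```

Call:
jog_arm(rows=[[[0,0,0,0],[0,0,0,0],[0,0,0,0],[0,0,-0.005,0],[0,0,-0.03,0],[0,0,-0.05,0],[0,0,-0.03,0]]], claw=0.41)

```text
time_s: 17.12
tcp_pos: [0.4865, -0.0508, 0.2059]
ee_rot: [[-0.991, -0.137, 0.003], [-0.137, 0.991, 0.0], [-0.003, -0.0, -1.0]]
wrist_force: [0.2, -0.1, 0.2]
gripper_width: 0.413
gripper_force: 0.0
```

Run:
```python
from h import *
np.set_printoptions(precision=4,suppress=True)
s=sense();print(s['time_s'],s['tcp_pos'],yaw(s['ee_rot']),s['wrist_force'])
plan([(.467,.339,.19,-150,0)])
mt=camera_model('top');ms=camera_model('scene')
# faceplate disc from top: ellipse fit on bright mask is confused with the bed; hub rim pixels read from crops
print('hub top',tri(ray(mt,135+291/3.8,215+325/3.8),ray(ms,282,313)),'disc',onz(mt,135+301/3.8,215+331/3.8,.016))
```

```text
17.125 [ 0.4865 -0.0508  0.2059] -172.1383985426368 [ 0.2205 -0.1098  0.168 ]
7 [[-0.0049,0.0555,0.0023,-0.0552],[-0.0079,0.0552,0.0023,-0.0552],[-0.0109,0.0547,0.0023,-0.0552],[-0.0139,0.054,0.0023,-0.0552],[-0.0169,0.0531,0.0023,-0.0552],[-0.0198,0.0521,0.0023,-0.0552],[-0.0226,0.0509,0.0023,-0.0552]] end [0.4669 0.3389 0.1898] -150.0
hub top (array([0.4674, 0.34  , 0.0309]), np.float64(0.0019287057766395057)) disc [0.4666 0.3393 0.016 ]
```

Call:
jog_arm(rows=[[[-0.005,0.055,0.003,-0.055],[-0.008,0.055,0.003,-0.055],[-0.011,0.055,0.003,-0.055],[-0.014,0.054,0.003,-0.055],[-0.017,0.053,0.003,-0.055],[-0.02,0.052,0.003,-0.055],[-0.023,0.051,0.003,-0.055],[0,0,0.02,0],[0,0,0,0],[0,0,0,0]]], claw=0.8)

```text
time_s: 18.38
tcp_pos: [0.4681, 0.3383, 0.1629]
ee_rot: [[-0.867, -0.498, 0.001], [-0.498, 0.867, 0.0], [-0.001, -0.0, -1.0]]
wrist_force: [-0.0, -0.1, -0.1]
gripper_width: 0.805
gripper_force: 0.0
```

Run:
```python
from h import *
s=sense();print(s['time_s'],s['tcp_pos'],yaw(s['ee_rot']))
im,m=snap('wrist','w7f.png');cv2.imwrite('pics/w7.png',cv2.cvtColor(cv2.resize(im[130:350,190:450],None,fx=2.7,fy=2.7,interpolation=cv2.INTER_CUBIC),cv2.COLOR_RGB2BGR))
print([proj(m,P,True) for P in ((.467,.34,.036),(.467,.34,.016))])
```

```text
18.375 [0.46805399 0.33834362 0.16292249] -150.12262054276195
[(np.float64(334.1522590343847), np.float64(261.4495378466078)), (np.float64(333.81763506168255), np.float64(250.76093850936005))]
```

View pics/w7.png

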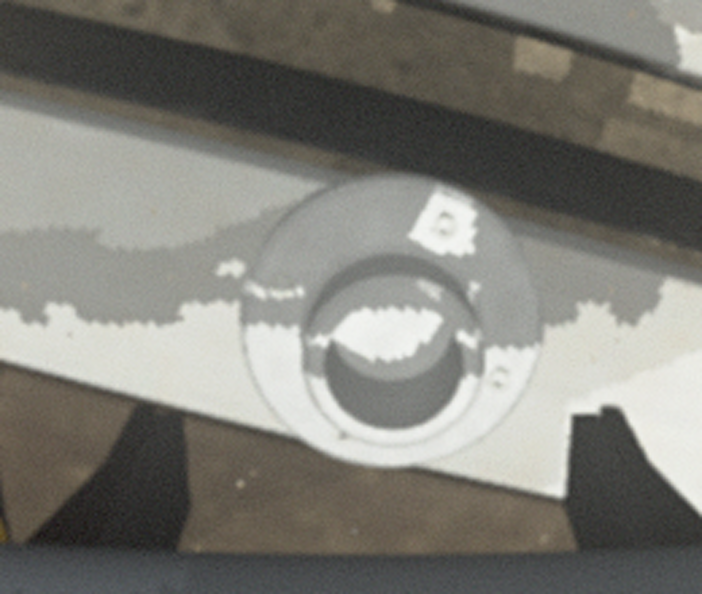

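The view shows the hub ring centred at full-frame (336,262) and the disc at (334,248), within 1–2 px of my projections. The estimate holds, so I descend.

Call:
jog_arm(rows=[[[0,0.002,0.02,0],[0,0,0.025,0],[0,0,0.022,0],[0,0,0.005,0],[0,0,0,0],[0,0,0,0]]])

```text
time_s: 19.18
tcp_pos: [0.4674, 0.3408, 0.0915]
ee_rot: [[-0.867, -0.498, 0.002], [-0.498, 0.867, 0.002], [-0.002, 0.001, -1.0]]
wrist_force: [-1.1, -0.1, 0.3]
gripper_width: 0.801
gripper_force: 0.0
```

Call:
jog_arm(rows=[[[0,0,0,0],[0,0,0,0],[0,0,0,0],[0,0,0,0],[0,0,0,0]]], claw=0.3)

```text
time_s: 19.8
tcp_pos: [0.4668, 0.3408, 0.0904]
ee_rot: [[-0.867, -0.499, 0.0], [-0.499, 0.867, 0.001], [-0.001, 0.0, -1.0]]
wrist_force: [-1.5, 2.1, 1.1]
gripper_width: 0.49
gripper_force: 30.1
```

Call:
jog_arm(rows=[[[0,0,-0.01,0],[0,0,-0.025,0],[0,0,-0.035,0],[0,0,-0.01,0]]])

```text
time_s: 20.3
tcp_pos: [0.4671, 0.3406, 0.1717]
ee_rot: [[-0.867, -0.498, 0.002], [-0.498, 0.867, 0.002], [-0.002, 0.001, -1.0]]
wrist_force: [1.4, 1.0, -6.7]
gripper_width: 0.493
gripper_force: 30.1
```

Run:
```python
from h import *
s=sense();print(s['tcp_pos'],s['wrist_force'],s['moment'],s['gripper_width'])
plan([(.445,.097,.165,-150,0),(.445,.097,.105,-150,3)])
```

```text
[0.46709818 0.3405935  0.17168095] [ 1.40902676  0.97652453 -6.69618995] [ 0.10559011 -0.00859019 -0.00512796] 0.49291305346287206
8 [[0.0281,-0.04,0.0013,-0.0004],[0.0281,-0.04,0.0013,-0.0004],[0.0281,-0.04,0.0013,-0.0004],[0.0281,-0.04,0.0013,-0.0004],[0.0282,-0.04,0.0013,-0.0004],[0.0,-0.0,0.0201,-0.0],[0.0,-0.0,0.0201,-0.0],[0.0,-0.0,0.0201,-0.0]] end [0.445  0.0971 0.1049] -150.01
```

Call:
jog_arm(rows=[[[0.028,-0.04,0.001,0],[0.028,-0.04,0.001,0],[0.028,-0.04,0.001,0],[0.028,-0.04,0.001,0],[0.028,-0.04,0.001,0],[0,0,0,0],[0,0,0,0]]])

```text
time_s: 21.18
tcp_pos: [0.4448, 0.0969, 0.1647]
ee_rot: [[-0.867, -0.498, -0.001], [-0.498, 0.867, -0.0], [0.001, 0.0, -1.0]]
wrist_force: [0.5, 0.8, -6.7]
gripper_width: 0.495
gripper_force: 30.1
```

Run:
```python
from h import *
np.set_printoptions(precision=4,suppress=True)
s=sense();print(s['time_s'],s['tcp_pos'],yaw(s['ee_rot']))
im,m=snap('wrist','w8.png')
mk=cv2.inRange(cv2.cvtColor(im,cv2.COLOR_RGB2HSV),(65,80,30),(95,255,220))
n,l,st,c=cv2.connectedComponentsWithStats(mk)
for i in range(1,n):
    if st[i,4]>100: print(st[i],c[i])
# outer visible boundary of the recess on z=.009, circle fit on convex hull points
pts=np.argwhere(l>0)[:,::-1]; hull=cv2.convexHull(pts.astype(np.int32))[:,0]
Q=np.array([onz(m,*q,.010,True)[:2] for q in hull])
f=lambda P:np.abs(np.hypot(*(P-[.445,.097]).T))
k=f(Q); print(np.c_[hull,Q,k][::max(1,len(Q)//14)])
```

```text
21.175 [0.4448 0.0969 0.1647] -150.16040697239995
[ 263  181  137   78 4616] [329.8252 210.4827]
[624 463  16  17 158] [633.6835 473.3038]
[[639.     479.       0.5538   0.788    0.6995]
 [541.     479.       0.587    0.4942   0.4218]
 [209.     476.       0.7486   0.1148   0.3041]
 [ 91.     458.       0.8449  -0.0243   0.4179]
 [ 12.     359.       0.7482  -0.1518   0.3922]
 [292.     191.       0.4232   0.0543   0.048 ]
 [301.     186.       0.4172   0.0579   0.048 ]
 [304.     185.       0.4156   0.0593   0.0478]
 [315.     182.       0.4102   0.0647   0.0475]
 [319.     181.       0.4083   0.0667   0.0476]
 [342.     181.       0.4007   0.08     0.0475]
 [357.     185.       0.398    0.09     0.0476]
 [368.     191.       0.3977   0.0985   0.0473]
 [373.     194.       0.3978   0.1025   0.0476]
 [635.     354.       0.3879   0.4508   0.3584]
 [639.     393.       0.4229   0.5241   0.4277]]
```

The visible recess edge fits a circle about the tool within 2 mm. Lowering.

Call:
jog_arm(rows=[[[-0.001,0,0.025,0],[0,0,0.025,0],[0,0,0.011,0],[0,0,0,0],[0,0,0,0]]])

```text
time_s: 21.85
tcp_pos: [0.4467, 0.0984, 0.105]
ee_rot: [[-0.866, -0.499, 0.002], [-0.499, 0.866, 0.001], [-0.002, -0.0, -1.0]]
wrist_force: [1.0, 0.0, -6.8]
gripper_width: 0.492
gripper_force: 30.1
```

Call:
jog_arm(rows=[[[0,0,0.003,0],[0,0,0,0]]])

```text
time_s: 22.1
tcp_pos: [0.446, 0.0978, 0.1015]
ee_rot: [[-0.867, -0.498, 0.0], [-0.498, 0.867, 0.0], [-0.001, 0.0, -1.0]]
wrist_force: [-0.3, -1.1, -7.3]
gripper_width: 0.493
gripper_force: 30.1
```

Call:
jog_arm(rows=[[[0,0,0.001,0],[0,0,0,0]]])

```text
time_s: 22.35
tcp_pos: [0.446, 0.0977, 0.1003]
ee_rot: [[-0.867, -0.498, 0.0], [-0.498, 0.867, 0.0], [-0.0, 0.0, -1.0]]
wrist_force: [-0.3, 0.3, -7.1]
gripper_width: 0.493
gripper_force: 30.1
```

Call:
jog_arm(rows=[[[0,0,0.001,0],[0,0,0,0],[0,0,0,0]]])

```text
time_s: 22.72
tcp_pos: [0.4461, 0.0978, 0.0994]
ee_rot: [[-0.867, -0.499, 0.0], [-0.499, 0.867, 0.0], [-0.0, -0.0, -1.0]]
wrist_force: [-1.0, -0.2, -3.7]
gripper_width: 0.491
gripper_force: 30.1
```

Call:
jog_arm(rows=[[[0,0,0,0],[0,0,0,0],[0,0,0,0],[0,0,-0.005,0],[0,0,-0.03,0],[0,0,-0.05,0],[0,0,-0.02,0]]], claw=0.62)

```text
time_s: 23.6
tcp_pos: [0.4471, 0.0983, 0.2075]
ee_rot: [[-0.867, -0.499, 0.005], [-0.499, 0.867, 0.003], [-0.006, -0.0, -1.0]]
wrist_force: [-1.0, 0.6, -0.6]
gripper_width: 0.621
gripper_force: 0.0
```

Run:
```python
from h import *
s=sense();print(s['time_s'],s['tcp_pos'],yaw(s['ee_rot']),s['wrist_force'])
plan([(.654,.138,.16,-137,0)])
```

```text
23.6 [0.44706027 0.09830979 0.20748519] -150.07005805513123 [-0.98044654  0.64063963 -0.62403236]
4 [[-0.0498,-0.0172,0.0119,-0.057],[-0.0487,-0.02,0.0119,-0.057],[-0.0475,-0.0228,0.0119,-0.057],[-0.0461,-0.0254,0.0119,-0.057]] end [0.6539 0.138  0.1599] -137.01
```

Call:
jog_arm(rows=[[[-0.05,-0.017,0.012,-0.057],[-0.049,-0.02,0.012,-0.057],[-0.048,-0.023,0.012,-0.057],[-0.046,-0.025,0.012,-0.057],[0,0,0,0],[0,0,0,0]]], claw=0.5)

```text
time_s: 24.35
tcp_pos: [0.6528, 0.1379, 0.1559]
ee_rot: [[-0.732, -0.681, -0.001], [-0.681, 0.732, -0.0], [0.001, 0.001, -1.0]]
wrist_force: [0.2, 0.3, 0.1]
gripper_width: 0.5
gripper_force: 0.0
```

Run:
```python
from h import *
np.set_printoptions(precision=4,suppress=True)
s=sense();p=np.array(s['tcp_pos']);R=np.array(s['ee_rot']);print(s['time_s'],p,yaw(R),s['gripper_width'])
im,m=snap('wrist');cv2.imwrite('pics/w9.png',cv2.cvtColor(cv2.resize(im[130:350,190:450],None,fx=2.7,fy=2.7,interpolation=cv2.INTER_CUBIC),cv2.COLOR_RGB2BGR))
for P in ((.6215,.1085,.006),(.645,.189,.006),(.705,.125,.006),(.6745,.157,.006)): u,v=proj(m,P,True);print(((u-190)*2.7,(v-130)*2.7))
```

```text
24.35 [0.6528 0.1379 0.1559] -137.0703463221011 0.4995475473675836
(np.float64(378.53615118233813), np.float64(157.1529258563707))
(np.float64(539.1114130216356), np.float64(426.7982846425992))
(np.float64(210.5165413630479), np.float64(427.7666956352522))
(np.float64(376.02173238708394), np.float64(427.24924583361474))
```

View pics/w9.png

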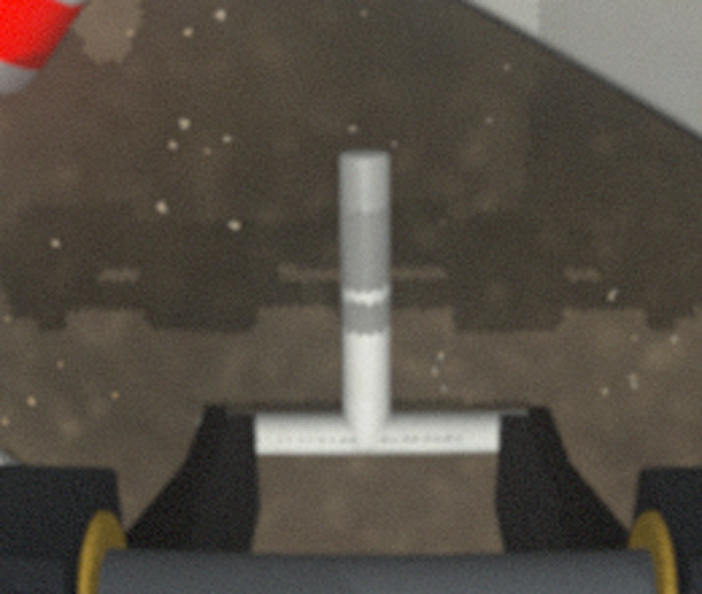

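The view shows the key's shaft at crop column 365 and crossbar at row 432. It is parallel to the tool x axis and about 4 mm toward −y of the finger midline. Descending with that correction.

Call:
jog_arm(rows=[[[-0.002,-0.002,0.02,0],[-0.002,-0.002,0.025,0],[0,0,0.025,0],[0,0,0.01,0],[0,0,0,0],[0,0,0,0],[0,0,0.002,0],[0,0,0,0]]])

```text
time_s: 25.4
tcp_pos: [0.6592, 0.138, 0.0747]
ee_rot: [[-0.732, -0.681, 0.001], [-0.681, 0.732, 0.0], [-0.001, -0.0, -1.0]]
wrist_force: [-0.9, -0.1, -0.4]
gripper_width: 0.499
gripper_force: 0.0
```

Call:
jog_arm(rows=[[[0,0,0.002,0],[0,0,0.001,0],[0,0,0,0]]])

```text
time_s: 25.78
tcp_pos: [0.659, 0.1379, 0.0711]
ee_rot: [[-0.732, -0.681, -0.0], [-0.681, 0.732, -0.0], [0.0, 0.0, -1.0]]
wrist_force: [0.0, 0.7, 0.4]
gripper_width: 0.498
gripper_force: 0.0
```

Call:
jog_arm(rows=[[[0,0,0,0],[0,0,0,0],[0,0,0,0],[0,0,0,0],[0,0,0,0]]], claw=0.02)

```text
time_s: 26.4
tcp_pos: [0.659, 0.1381, 0.0713]
ee_rot: [[-0.732, -0.682, -0.0], [-0.682, 0.732, 0.0], [0.0, 0.0, -1.0]]
wrist_force: [-1.4, 0.3, 0.3]
gripper_width: 0.127
gripper_force: 30.0
```

Call:
jog_arm(rows=[[[0,0,-0.01,0],[0,0,-0.03,0],[0,0,-0.04,0],[0,0,-0.01,0],[0,0,0,0]]])

```text
time_s: 27.02
tcp_pos: [0.6589, 0.138, 0.1618]
ee_rot: [[-0.732, -0.681, 0.001], [-0.681, 0.732, 0.001], [-0.001, 0.0, -1.0]]
wrist_force: [-0.4, -1.0, -2.1]
gripper_width: 0.128
gripper_force: 30.0
```

Run:
```python
from h import *
s=sense();print(s['tcp_pos'],s['wrist_force'],s['moment'],s['gripper_width'])
plan([(.488,-.1435,.165,-172.2,0)])
```

```text
[0.65891574 0.13798668 0.1617741 ] [-0.36921656 -1.0053643  -2.12943936] [-0.00607989  0.00650514  0.01361246] 0.12779212610385277
6 [[0.0528,-0.0149,-0.0005,0.1022],[0.051,-0.0202,-0.0005,0.1022],[0.0487,-0.0253,-0.0005,0.1022],[0.0458,-0.0302,-0.0005,0.1022],[0.0425,-0.0347,-0.0005,0.1022],[0.0388,-0.0389,-0.0005,0.1022]] end [ 0.488  -0.1434  0.1648] -172.19
```

Call:
jog_arm(rows=[[[0.053,-0.015,0,0.102],[0.051,-0.02,0,0.102],[0.049,-0.025,0,0.102],[0.046,-0.03,0,0.102],[0.043,-0.035,0,0.102],[0.039,-0.039,0,0.102],[0,0,0,0],[0,0,0,0]]])

```text
time_s: 28.02
tcp_pos: [0.4865, -0.1442, 0.1603]
ee_rot: [[-0.991, -0.137, -0.002], [-0.137, 0.991, 0.0], [0.002, 0.0, -1.0]]
wrist_force: [0.3, 0.1, -1.7]
gripper_width: 0.131
gripper_force: 30.0
```

Run:
```python
from h import *
np.set_printoptions(precision=4,suppress=True)
s=sense();print(s['time_s'],s['tcp_pos'],yaw(s['ee_rot']),s['gripper_width'])
im,m=snap('wrist','w10.png')
for c in caddy_masks(im)['y']: print(c)
h=cv2.cvtColor(im,cv2.COLOR_RGB2HSV); k=cv2.inRange(h,(0,0,90),(180,60,255)); n,l,st,c=cv2.connectedComponentsWithStats(k)
for i in range(1,n):
    if st[i,4]>300 and 200<c[i][0]<450: print('grey',st[i],c[i])
for P in ((.478-.0704-.0077,-.145-.0097+.0565,.009),(.478-.0704+.0077,-.145-.0097-.0565,.009),(.478,-.145,.009)): print(proj(m,P,True))
```

```text
28.025 [ 0.4865 -0.1442  0.1603] -172.13418662584573 0.1312791345467087
(array([  247,   134,   169,   174, 20953], dtype=int32), array([330.3, 210.6]), [[247.0, 134.0], [415.0, 134.0], [415.0, 307.0], [247.0, 307.0]])
grey [    0     0   640   331 92558] [245.8413 100.9484]
grey [ 317  208   26  129 3154] [329.2793 271.11  ]
grey [ 290  340   79   58 3127] [329.3547 367.6517]
(np.float64(418.916277136722), np.float64(133.4151148175087))
(np.float64(244.67029530305715), np.float64(132.8140744206595))
(np.float64(331.70302625468594), np.float64(236.69210628409365))
```

The yellow pocket edges in the wrist image (columns 247–415, row 134) match the projections, so the key is centred. Lowering.

Call:
jog_arm(rows=[[[0,0,0.025,0],[0,0,0.025,0],[0,0,0.022,0],[0,0,0.003,0],[0,0,0,0],[0,0,0,0]]])

```text
time_s: 28.82
tcp_pos: [0.4878, -0.1438, 0.0871]
ee_rot: [[-0.99, -0.138, 0.002], [-0.138, 0.99, -0.0], [-0.002, -0.0, -1.0]]
wrist_force: [-0.2, 0.7, -0.4]
gripper_width: 0.129
gripper_force: 30.0
```

Call:
jog_arm(rows=[[[0,0,0.002,0],[0,0,0,0]]])

```text
time_s: 29.08
tcp_pos: [0.4869, -0.1441, 0.0845]
ee_rot: [[-0.991, -0.137, 0.001], [-0.137, 0.991, 0.0], [-0.001, -0.0, -1.0]]
wrist_force: [-0.4, 0.2, -1.9]
gripper_width: 0.133
gripper_force: 30.0
```

Call:
jog_arm(rows=[[[0,0,0.001,0],[0,0,0,0]]])

```text
time_s: 29.32
tcp_pos: [0.4869, -0.1441, 0.0832]
ee_rot: [[-0.991, -0.137, -0.0], [-0.137, 0.991, 0.0], [0.0, 0.0, -1.0]]
wrist_force: [-0.5, -0.3, -1.4]
gripper_width: 0.131
gripper_force: 30.0
```

Call:
jog_arm(rows=[[[0,0,0.002,0],[0,0,0,0]]])

```text
time_s: 29.58
tcp_pos: [0.4868, -0.1441, 0.081]
ee_rot: [[-0.991, -0.137, -0.001], [-0.137, 0.991, 0.0], [0.001, 0.0, -1.0]]
wrist_force: [0.8, -0.8, -1.6]
gripper_width: 0.129
gripper_force: 30.0
```

Call:
jog_arm(rows=[[[0,0,0.001,0],[0,0,0,0]]])

```text
time_s: 29.82
tcp_pos: [0.487, -0.144, 0.0803]
ee_rot: [[-0.991, -0.137, 0.0], [-0.137, 0.991, -0.0], [-0.0, -0.0, -1.0]]
wrist_force: [0.2, -0.4, -1.2]
gripper_width: 0.13
gripper_force: 30.0
```

Call:
jog_arm(rows=[[[0,0,0,0],[0,0,0,0],[0,0,0,0],[0,0,-0.005,0],[0,0,-0.03,0],[0,0,-0.05,0],[0,0,-0.05,0],[0,-0.05,0,0],[0,-0.06,0,0],[0,-0.06,0,0],[0,-0.06,0,0],[0,-0.04,0,0],[0,0,0,0],[0,0,0,0]]], claw=0.4)

```text
time_s: 31.58
tcp_pos: [0.5236, -0.4111, 0.2151]
ee_rot: [[-0.991, -0.137, -0.001], [-0.137, 0.991, 0.001], [0.001, 0.001, -1.0]]
wrist_force: [0.4, 0.1, 1.4]
gripper_width: 0.402
gripper_force: 0.0
```

Run:
```python
from h import *
s=sense();print(s['time_s'],s['tcp_pos'],s['wrist_force'])
im,_=snap('top','tf.png');sc,_=snap('scene','sf.png')
a=cv2.resize(im[145:370,235:545],(800,580),interpolation=cv2.INTER_CUBIC)
cv2.imwrite('pics/tfc.png',cv2.cvtColor(a,cv2.COLOR_RGB2BGR))
```

```text
31.575 [ 0.52360995 -0.41108503  0.21506285] [0.35218205 0.06725937 1.44249552]
```

View pics/tfc.png

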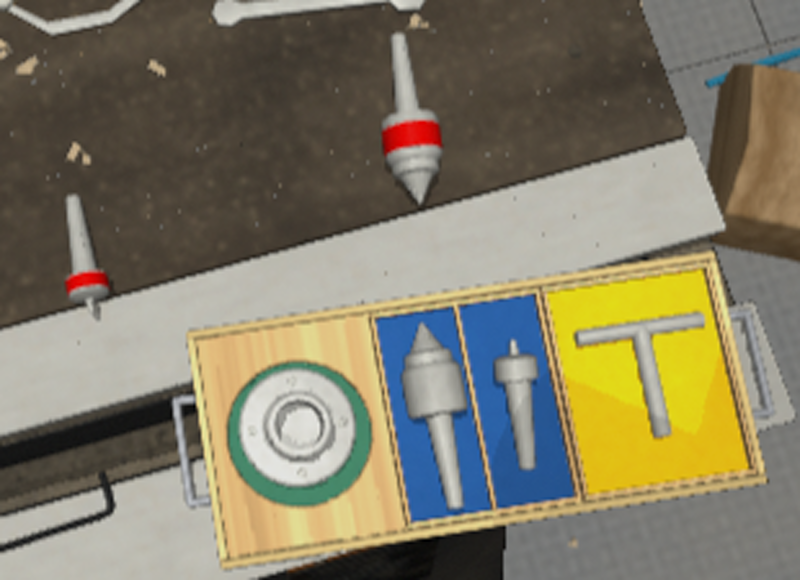

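The final picture shows everything in place: the faceplate in the round recess at (297,427), live centre (435,415) in the left lane, spur (517,405) in the right lane, and key (645,370) flat in the yellow pocket. The marked centres have not moved, at (87,270) and (412,140).

```bash
python3 -c "
from station import finish_job
print(finish_job())"
```

```text
the job is handed in; nothing more can be done
None
```

The job is handed in at about 32 s: both unmarked centres, the faceplate and the chuck key are in their caddy inserts as asked, and the two red-banded centres were left where they lay.

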